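# Queue the rubber moulds by thickness beside the mould press

### The arm

A 6-joint arm with a two-finger parallel gripper is mounted at the origin on the work surface. World frame = base frame: x ahead of the robot, y to its left, z up, the work surface at z = 0. Lengths are in m, angles in rad, forces in N, time in s.
With the tool pointing down it reaches from about 0.325 to 0.9 m from the base axis. Payload 6.1 kg.
Tool frame: the origin (TCP) lies midway between the tips of the shut fingers; the grasp point (between the pads) lies manip.pinch_z behind it (manip.pinch_z is the distance from the TCP to the grasp point, in m); y points along the fingers, x is the direction in which the jaws open and shut, and the axes are right-handed (so a half turn about y gives the same grasp; the last joint's range is limited). The gripper opens to 85 mm and grips with 20 to 120 N. Pads are 22 mm wide; open, the fingers measure 114 mm over their backs; the gripper's body (76 mm by 85 mm) begins 54 mm behind the grasp point. The pads swing forward as they close: fully open they stand 13 mm farther back than shut.
Start: joints at [-1.377, 0.22, 1.526, -0, 1.395, -0.126], TCP at [0.196, -0.593, 0.231] pointing down, gripper open.
Joint ranges: [-2.98, 2.98], [-0.91, 2.08], [0.09, 2.57], [-1.24, 4.39], [0.2, 2.65], [-2.68, 2.68]. Speed limits (rad/s): [2.57, 2.57, 3.01, 3.14, 3.14, 3.14].

### API

Orientations are given as a 3x3 rotation matrix whose columns are the frame's x, y, z axes.
In Python, from rig import manip, imaging, spotter gives the robot as it stands. The module is installed in compiled form; this text tells all that it offers.
- The arm moves only by the tool carry_out, never from a script. Its argument "targets" is a list of rows, each an object of numbers: "ax", "ay", "az": the turn, a rotation vector about the tool's x, y, z in degrees; "dx", "dy", "dz": the shift along the tool's x, y, z in m; "gripper": the gripper's target within -1 to 1 (shut at 1, half-way at 0, fully open at -1). In form: [{"ax": .., "ay": .., "az": .., "dx": .., "dy": .., "dz": .., "gripper": ..}, ...]. A call has 1 to 12 rows; each row shifts and turns the commanded pose from where the row before left it, along the tool's axes as they then stand; what a row does not reach is not made up. A row lasts 1/8 s, in which the tool goes at most 62.5 mm and 10.7 degrees, less where a joint would pass 70% of its speed; a pose out of reach is approached as far as the arm can. A call with a gripper value outside its range is refused whole. The fingers move at their own pace and stop on an object; "grip_force" is the grip in N (left out, the last holds). Time passes only in rows, so rows that do not move let the fingers close. It gives the time, the measured TCP pose, the force and the opening at its end, in the units of the state.
- manip.state(): the state, without advancing time (a new reading comes with each control period).
- imaging.read_camera(name): name is "scene" or "top"; returns (picture, depth): 420x560x3 uint8, red, green, blue; 420x560 float32, m along the optical axis (not along the pixel's ray), 0 where there is no reading.
- imaging.camera_params(name): a dict with "vertical_fov" (degrees; the focal length in pixels is half the picture's height over the tangent of half this angle, whatever the lens; pixels are square), "cx", "cy" (the principal point, pixels), "view" (4x4, takes a point from world to camera coordinates). Camera axes: x right, y down, z forward; pixel columns grow to the right and rows downward; lengths in m; the calibration is good to about 2 mm. A picture is of the moment at which its call begins. camera_params takes no time and is no camera call.
- manip.sign_off(): hands the job in, once; it reports no verdict.
Trained networks look in the newest picture that a camera, given by its name, has taken for a name from the list of things; names that differ only in an ending like _2 or _b are one class to them, and where a whole thing is asked for, a point or a joint stands for the part that bears it (a point fixed in the world has none). Each returns a list of dicts, best first, with "conf" (0 to 1); they miss things now and then, are a little off and sometimes report something else, mostly with a low value. They report only what shows in the picture. A call takes as long as a camera call. They do not tell look-alikes from the thing itself.
- spotter.look_for(camera, thing): "at" ([x, y, z] in m, in world coordinates, good to about 4 mm: the middle of the surface that is visible of it).
- spotter.trace(camera, thing): "region" (420x560 bool, what is visible of it).
- spotter.pinpoint(camera, thing): "at" ([x, y, z] in m, in world coordinates, good to about 4 mm: a listed point, or the origin of a listed thing).
The state is a dict: "clock": time; "qpos": joint angles; "dq": joint speeds; "effort": joint torques, N m; "ee_pos": TCP position; "tcp_rot": TCP orientation; "contact_force": force on the tool from outside, world axes, zero at the start; "ft_torque": the same for the moment, N m; "gripper_width": finger opening in m.
Only numpy, scipy, OpenCV 4.12 (cv2) and the standard library are available. Lean on these libraries where they do the work, as an engineer would, in place of code of your own. Each camera call takes 0.05 s, during which the arm holds its last target.

### The job

Line up the four pink rubber moulds on the rail's metal plates, one to a plate, in order of thickness: the thinnest on the plate next to the mould press with the black knob, then thicker and thicker, with the thickest at the far end by the tub of wax pieces. Each lies flat and centred on its plate, its long side along the rail.

Things in the scene. Friction and masses are not known exactly. Their poses are not given: they have to be found in the camera images.
- mould_a: Loose block of dusty-pink mould rubber, the thinnest and smallest of four: 40 mm along its own x, 56 mm along its own y, 16 mm thick (z). Starts lying flat on the bench, nearer the robot than the rail. Origin: centre of its underside; z up. Dark parting line round its sides and a thin tan rubber band. Firm, does not deform; easily gripped across its 40 mm width.
- mould_b: Loose block of dusty-pink mould rubber, the second thinnest of four: 44 mm along its own x, 62 mm along its own y, 27 mm thick (z). Starts lying flat on the bench, nearer the robot than the rail. Origin: centre of its underside; z up. Dark parting line round its sides and a thin tan rubber band. Firm, does not deform; easily gripped across its 44 mm width.
- mould_c: Loose block of dusty-pink mould rubber, the second thickest of four: 48 mm along its own x, 68 mm along its own y, 39 mm thick (z). Starts lying flat on the bench, nearer the robot than the rail. Origin: centre of its underside; z up. Dark parting line round its sides and a thin tan rubber band. Firm, does not deform; easily gripped across its 48 mm width.
- mould_d: Loose block of dusty-pink mould rubber, the thickest and largest of four: 52 mm along its own x, 74 mm along its own y, 52 mm thick (z). Starts lying flat on the bench, nearer the robot than the rail. Origin: centre of its underside; z up. Dark parting line round its sides and a thin tan rubber band. Firm, does not deform; easily gripped across its 52 mm width.
- plate_1: Fixed bare aluminium plate, 56 mm (x) by 78 mm (y, along the rail), 4 mm thick, on the fixed black rail (10 mm high, 70 mm wide, 350 mm long). One of four alike in a row, 88 mm apart centre to centre: the first, at the rail's own -y end (right-hand end seen from the robot). Origin: centre of its underside, 10 mm above the bench; its flat top is 4 mm above the origin, 14 mm above the bench. z up.
- plate_2: Fixed bare aluminium plate, 56 mm (x) by 78 mm (y, along the rail), 4 mm thick, on the fixed black rail (10 mm high, 70 mm wide, 350 mm long). One of four alike in a row, 88 mm apart centre to centre: the second from the rail's -y end. Origin: centre of its underside, 10 mm above the bench; its flat top is 4 mm above the origin, 14 mm above the bench. z up.
- plate_3: Fixed bare aluminium plate, 56 mm (x) by 78 mm (y, along the rail), 4 mm thick, on the fixed black rail (10 mm high, 70 mm wide, 350 mm long). One of four alike in a row, 88 mm apart centre to centre: the third from the rail's -y end. Origin: centre of its underside, 10 mm above the bench; its flat top is 4 mm above the origin, 14 mm above the bench. z up.
- plate_4: Fixed bare aluminium plate, 56 mm (x) by 78 mm (y, along the rail), 4 mm thick, on the fixed black rail (10 mm high, 70 mm wide, 350 mm long). One of four alike in a row, 88 mm apart centre to centre: the last, at the rail's own +y end (left-hand end seen from the robot). Origin: centre of its underside, 10 mm above the bench; its flat top is 4 mm above the origin, 14 mm above the bench. z up.
- press: Fixed mould press just beyond one end of the rail (either end, it varies): two aluminium plates 85 by 75 mm one above the other on four thin posts, round black knob on top; 86 mm high overall. Its centre is 103 mm from the centre of the nearest plate, in line with the row. Origin: centre of its underside, on the bench.
- tub: Fixed open white tub of green wax pieces, 85 by 75 mm, 40 mm high, just beyond the rail's other end from the press; 103 mm from the nearest plate's centre. Origin: centre of its underside, on the bench.
Things that resemble listed ones, but are neither listed nor needed, are in the scene too. What is shaped like the mould_d but purple, red or yellow is not meant.

How it is judged:
At the end, for the whole second after the job is handed in: Counted from the press the moulds lie thinnest to thickest, one per plate: centre within 13 mm of the plate's, flat (underside within 3 mm of the plate's top, tilt under 0.1 rad), long side within 0.26 rad of the plate's long side either way round, released and at rest (((horizontal distance between press and plate_1 below 0.18 m and horizontal distance between mould_a and plate_1 below 0.013 m and z of mould_a in the frame of plate_1 between 0.001 and 0.008 m and angle between the y axis of mould_a and the y axis of plate_1, either way round below 0.26 rad and horizontal distance between mould_b and plate_2 below 0.013 m and z of mould_b in the frame of plate_2 between 0.001 and 0.008 m and angle between the y axis of mould_b and the y axis of plate_2, either way round below 0.26 rad and horizontal distance between mould_c and plate_3 below 0.013 m and z of mould_c in the frame of plate_3 between 0.001 and 0.008 m and angle between the y axis of mould_c and the y axis of plate_3, either way round below 0.26 rad and horizontal distance between mould_d and plate_4 below 0.013 m and z of mould_d in the frame of plate_4 between 0.001 and 0.008 m and angle between the y axis of mould_d and the y axis of plate_4, either way round below 0.26 rad) or (horizontal distance between press and plate_4 below 0.18 m and horizontal distance between mould_a and plate_4 below 0.013 m and z of mould_a in the frame of plate_4 between 0.001 and 0.008 m and angle between the y axis of mould_a and the y axis of plate_4, either way round below 0.26 rad and horizontal distance between mould_b and plate_3 below 0.013 m and z of mould_b in the frame of plate_3 between 0.001 and 0.008 m and angle between the y axis of mould_b and the y axis of plate_3, either way round below 0.26 rad and horizontal distance between mould_c and plate_2 below 0.013 m and z of mould_c in the frame of plate_2 between 0.001 and 0.008 m and angle between the y axis of mould_c and the y axis of plate_2, either way round below 0.26 rad and horizontal distance between mould_d and plate_1 below 0.013 m and z of mould_d in the frame of plate_1 between 0.001 and 0.008 m and angle between the y axis of mould_d and the y axis of plate_1, either way round below 0.26 rad)) and angle between each of mould_a, mould_b, mould_c, mould_d's own z axis and vertical below 0.1 rad and linear speed of each of mould_a, mould_b, mould_c, mould_d below 0.02 m/s and angular speed of each of mould_a, mould_b, mould_c, mould_d below 0.15 rad/s); the robot touches nothing.
It also fails if it takes over 112 s, if anything falls off the work surface, if the arm or the gripper's body presses on something with over 40 N, if the wrist force passes 120 N, or if a joint passes its speed limit or range.

## Working session

There is one attempt and no reset: what is moved stays moved. The work goes in short steps, Python scripts to look and compute and a tool call to move; the robot and the scene stay as the last step left them, time stands still between calls to the robot, and variables do not carry over. Pictures are saved under pics/ and viewed, and the job is handed in when it is done.

Besides the shell and the picture viewer there is one more tool, called after "Emit:" as name(argument=value, ...) on one line, values as JSON. carry_out: Moves the arm, as the interface text tells. Its arguments: {"type":"object","properties":{"targets":{"type":"array"},"grip_force":{"type":"number"}},"required":["targets"]}

```bash
mkdir -p pics; python3 - <<'E'
from rig import manip, imaging, spotter
import cv2,numpy as np
for n in ("scene","top"):
    p,d=imaging.read_camera(n); cv2.imwrite(f"pics/{n}0.png",p[:,:,::-1]); np.save(f"{n}0.npy",d)
    c=imaging.camera_params(n); print(n,c)
print(manip.state(), manip.pinch_z)
E
```

```text
scene {'vertical_fov': 46.70935795603477, 'cx': 279.47269090253735, 'cy': 202.5965960216212, 'view': array([[-0.75927594,  0.6504938 , -0.01891745,  0.32205927],
       [ 0.49918102,  0.56351666, -0.65823042, -0.24348854],
       [-0.41751451, -0.50922175, -0.7525788 ,  1.34112358],
       [ 0.        ,  0.        ,  0.        ,  1.        ]])}
top {'vertical_fov': 47.84933784569353, 'cx': 281.83580725192064, 'cy': 211.8374428336146, 'view': array([[ 0.0212501 , -0.99959428, -0.01896625,  0.08047112],
       [-0.99831044, -0.020189  , -0.05448542,  0.48147491],
       [ 0.0540804 ,  0.02009203, -0.99833442,  1.35078228],
       [ 0.        ,  0.        ,  0.        ,  1.        ]])}
{'clock': 0.1, 'qpos': array([-1.37705631e+00,  2.21219056e-01,  1.52752064e+00, -2.18200155e-05,
        1.39470605e+00, -1.26125755e-01]), 'dq': array([ 5.47804178e-04, -1.83385176e-03, -4.22831250e-03,  3.27971406e-05,
        2.58104355e-04,  3.73178270e-04]), 'effort': array([ 1.10228531e-03, -4.98240602e+01, -3.90547264e+01, -2.08066817e-04,
        5.67850933e-03,  4.93401458e-06]), 'ee_pos': array([ 0.19638932, -0.59274962,  0.2302515 ]), 'tcp_rot': array([[ 3.14442444e-01, -3.77856653e-04,  9.49276465e-01],
       [-9.49274755e-01,  1.81428477e-03,  3.14442600e-01],
       [-1.84107206e-03, -9.99998283e-01,  2.11798354e-04]]), 'contact_force': array([ 0.14147763, -0.35806412, -0.7834108 ]), 'ft_torque': array([ 0.0758419 , -0.01285594,  0.02782477]), 'gripper_width': 0.08542584560423133} 0.0187
```

View pics/top0.png

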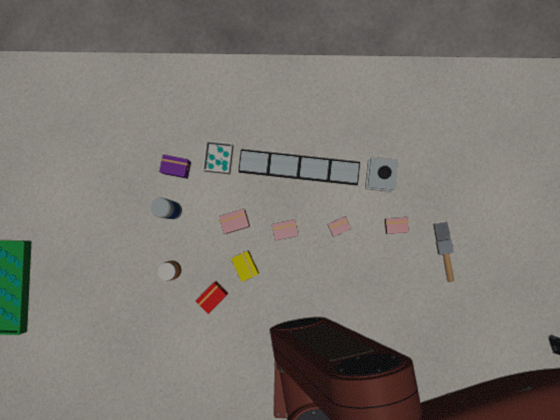

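View pics/scene0.png

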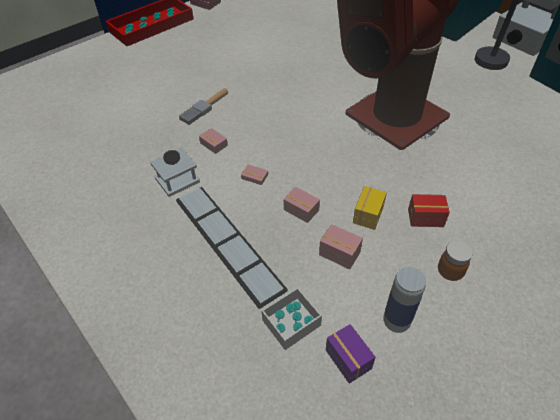

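Top view: pink blocks at (234,221), (285,230), (340,226), (397,226); look-alikes: purple (175,166), red (211,298), yellow (245,266). Press at (382,173), which is the -y end; tub at (219,158). I'll measure next.

```bash
cat > h.py <<'E'
from rig import manip, imaging, spotter
import cv2,numpy as np
def world(n,d):
    c=imaging.camera_params(n); f=210/np.tan(np.radians(c["vertical_fov"])/2)
    v,u=np.mgrid[0:420,0:560]
    P=np.stack([(u-c["cx"])/f*d,(v-c["cy"])/f*d,d],-1)
    V=c["view"]; return (P-V[:3,3])@V[:3,:3]
def proj(n,p):
    c=imaging.camera_params(n); f=210/np.tan(np.radians(c["vertical_fov"])/2)
    q=c["view"][:3,:3]@np.asarray(p)+c["view"][:3,3]; return q[0]/q[2]*f+c["cx"],q[1]/q[2]*f+c["cy"]
def topfit(W,m):
    """top-face rectangle in world: centre, sizes, long-axis angle, height"""
    P=W[m]; P=P[np.isfinite(P).all(1)]; z=np.percentile(P[:,2],70); T=P[abs(P[:,2]-z)<.006]
    z=np.median(T[:,2])
    (c,s,a)=cv2.minAreaRect((T[:,:2]*1000).astype(np.float32))
    a=np.radians(a); 
    if s[0]<s[1]: s=s[::-1]; a+=np.pi/2
    a=(a+np.pi/2)%np.pi-np.pi/2
    return np.round(c,1),np.round(s,1),round(np.degrees(a),1),round(z*1000,1),len(T)
E
python3 - <<'E'
from h import *
for n in ("top","scene"):
    p,d=imaging.read_camera(n); W=world(n,d)
    hsv=cv2.cvtColor(p,cv2.COLOR_RGB2HSV)
    for nm in ("mould_a",):
        for r in spotter.trace(n,nm):
            m=r["region"]; ys,xs=np.nonzero(m)
            hh=np.median(hsv[m],0)
            print(n,round(r["conf"],2),"px",int(xs.mean()),int(ys.mean()),hh,*topfit(W,m))
    for nm in ("plate_1","press","tub"):
        for r in spotter.pinpoint(n,nm): print(n,nm,np.round(r["at"],4),round(r["conf"],2))
    for r in spotter.trace(n,"plate_1"):
        print(n,"plate",round(r["conf"],2),*topfit(W,r["region"]))
    # plates by colour? print pink mask blobs
    m=((hsv[...,0]<12)|(hsv[...,0]>168))&(hsv[...,1]>40)&(hsv[...,1]<140)&(hsv[...,2]>120)
    k,l,st,_=cv2.connectedComponentsWithStats(m.astype(np.uint8))
    for i in range(1,k):
        if st[i,4]>80: print(n,"pink",st[i],*topfit(W,l==i))
print(manip.state()["clock"])
p,d=imaging.read_camera("top")
cv2.imwrite("pics/crop.png",cv2.resize(p[130:260,150:420],None,fx=2.9,fy=2.9,interpolation=cv2.INTER_CUBIC)[:,:,::-1])
E
```

```text
top 0.96 px 211 296 [  1.  208.  149.5] [235.3 284.2] [74.4 49.3] -43.8 52.6 479
top 0.85 px 395 224 [177.  65. 156.] [ 449.5 -235.7] [62.9 43.4] -83.5 27.3 323
top 0.82 px 174 166 [140. 155. 110.] [604.6 401.1] [75.5 51.9] 80.3 52.9 458
top 0.77 px 243 265 [ 28. 239. 156.] [325.2 192.7] [74.3 51.9] 26.8 52.5 473
top 0.74 px 233 220 [178.  63. 157.] [450.4 226.3] [75.1 51.9] -72.1 52.5 463
top 0.69 px 284 229 [177.  58. 157.] [429.7  81.8] [67.9 47.7] -77.5 39.8 382
top 0.67 px 338 225 [177.  59. 156.] [442.9 -73.2] [55.8 40.1] -64.6 16.2 253
top plate_1 [0.6269 0.1742 0.0066] 0.92
top plate_1 [ 0.6006 -0.0882  0.0104] 0.87
top plate_1 [ 0.6074 -0.0013  0.0131] 0.87
top plate_1 [0.615  0.0851 0.0106] 0.64
top press [ 0.5934 -0.1881 -0.0008] 0.81
top tub [6.313e-01 2.744e-01 5.000e-04] 0.6
top plate 0.8 [601.8 -86. ] [77.9 56. ] 84.9 14.3 492
top plate 0.73 [609.3   1.4] [77.2 55.8] 84.5 14.7 448
top plate 0.64 [618.1  89. ] [78.9 56.5] 83.2 14.5 486
top pink [219 209  26  11 112] [468.2 231.3] [71.6 12. ] -72.2 52.8 106
top pink [221 215  27  19 301] [441.4 223.1] [72.5 32.5] -71.8 5
[... 1229 characters left out ...]
000e-04] 0.56
scene plate 0.94 [6.091e+02 5.000e-01] [85.5 59.7] 86.5 13.7 753
scene plate 0.83 [601.2 -86.1] [80.5 56.1] 84.3 14.1 614
scene plate 0.77 [623.7 176.1] [81.5 58.7] 84.9 14.0 965
scene plate 0.47 [442.4 -73. ] [59.3 44.9] -65.6 15.5 301
scene pink [204 128  22  16 157] [ 441.9 -237. ] [61.3 27. ] -85.2 27.0 157
scene pink [244 165  24  12 150] [436.7 -76.3] [54.1 25.1] -65.8 15.7 150
scene pink [288 187  31  21 287] [421.1  80.2] [66.5 32.3] -75.8 38.9 285
scene pink [284 196  27  16 123] [446.7  85.1] [65.9 14.4] -77.9 38.7 122
scene pink [324 225  39  24 440] [442.1 223.8] [72.5 34.5] -71.9 52.0 439
scene pink [320 237  35  18 189] [468.2 232.1] [73.1 14. ] -70.8 51.7 188
0.7
```

View pics/crop.png

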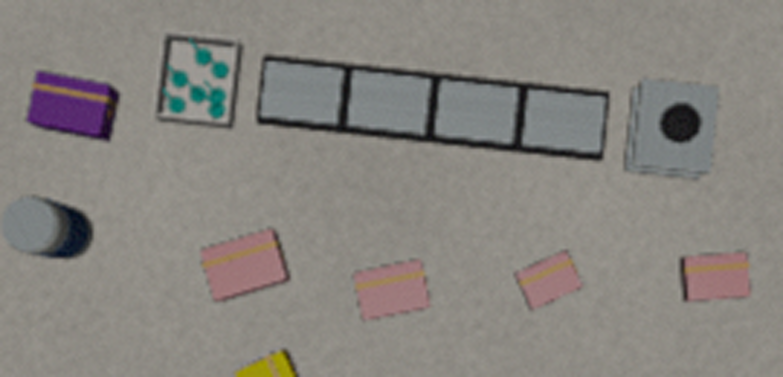

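```bash
cat > plan.py <<'E'
import sys
from h import *
M={'a':(442.7,-73.1,25),'b':(449.5,-236,6.5),'c':(429.5,82.3,12.6),'d':(450.7,226.6,18)}
PL={'1':(601.4,-86.6,-4.8),'2':(608.8,1,-4.8),'3':(616.2,88.7,-4.8),'4':(623.6,176.3,-4.8)}
def plan(name,p=None,psi=None):
    s=manip.state(); R=s["tcp_rot"]
    if p is None: p=s["ee_pos"]*1000; psi=np.degrees(np.arctan2(R[1,0],R[0,0]))
    t={**M,**PL}[name]
    a=np.radians(t[2]); e=np.array(t[:2])-p[:2]
    print(name,"clock",round(s["clock"],2),"from",np.round(p,1),"psi",round(psi,1),"| ay",round(psi-t[2],2),"then dx %.1f dz %.1f mm, |.|=%.0f"%(e@[np.cos(a),np.sin(a)],e@[-np.sin(a),np.cos(a)],np.hypot(*e)),"w",round(s["gripper_width"]*1000,1),"F",np.round(s["contact_force"],1),"R22",np.round(R[2],4))
if __name__=="__main__":
    for n in sys.argv[1:]: plan(n)
E
python3 plan.py b; python3 -c "
from plan import *
for m,p in ('b2','a1','c3','d4'):
    plan(p,np.array(M[m][:2]+(0,)),M[m][2])
for p,m in ('2a','1c','3d'):
    plan(m,np.array(PL[p][:2]+(0,)),PL[p][2])"
```

```text
b clock 0.75 from [ 196.5 -593.3  231.3] psi -71.7 | ay -78.18 then dx 291.9 dz 326.4 mm, |.|=438 w 85.3 F [-0.3 -0.1 -0.2] R22 [ 1.e-04 -1.e+00 -0.e+00]
2 clock 0.75 from [ 449.5 -236.     0. ] psi 6.5 | ay 11.3 then dx 138.9 dz 249.5 mm, |.|=286 w 85.3 F [-0.3 -0.1 -0.2] R22 [ 1.e-04 -1.e+00 -0.e+00]
1 clock 0.75 from [442.7 -73.1   0. ] psi 25 | ay 29.8 then dx 159.3 dz -0.2 mm, |.|=159 w 85.3 F [-0.3 -0.1 -0.2] R22 [ 1.e-04 -1.e+00 -0.e+00]
3 clock 0.75 from [429.5  82.3   0. ] psi 12.6 | ay 17.4 then dx 185.5 dz 22.0 mm, |.|=187 w 85.3 F [-0.3 -0.1 -0.2] R22 [ 1.e-04 -1.e+00 -0.e+00]
4 clock 0.75 from [450.7 226.6   0. ] psi 18 | ay 22.8 then dx 176.5 dz -35.7 mm, |.|=180 w 85.3 F [-0.3 -0.1 -0.2] R22 [ 1.e-04 -1.e+00 -0.e+00]
a clock 0.75 from [608.8   1.    0. ] psi -4.8 | ay -29.8 then dx -181.9 dz 3.0 mm, |.|=182 w 85.3 F [-0.3 -0.1 -0.2] R22 [ 1.e-04 -1.e+00 -0.e+00]
c clock 0.75 from [601.4 -86.6   0. ] psi -4.8 | ay -17.4 then dx -130.9 dz 202.3 mm, |.|=241 w 85.3 F [-0.3 -0.1 -0.2] R22 [ 1.e-04 -1.e+00 -0.e+00]
d clock 0.75 from [616.2  88.7   0. ] psi -4.8 | ay -22.8 then dx -114.8 dz 182.3 mm, |.|=215 w 85.3 F [-0.3 -0.1 -0.2] R22 [ 1.e-04 -1.e+00 -0.e+00]
```

Look-alikes: purple (175,166), red (211,298) and yellow (245,266) are rejected on colour. The pink ones, by size and height: a (340,226), b (397,226), c (285,230), d (234,221). The crop confirms this. I'll start with b.

Emit:
carry_out(targets=[{"ay": -9.0, "gripper": -1}, {"ay": -9.0}, {"ay": -9.0}, {"ay": -9.0}, {"ay": -9.0}, {"ay": -9.0}, {"ay": -9.0}, {"ay": -9.0}, {"ay": -6.2}, {"dx": 0}], grip_force=50)

```text
invalid input
```

Rows may need every field.

Emit:
carry_out(targets=[{"ax": 0, "ay": -9, "az": 0, "dx": 0, "dy": 0, "dz": 0, "gripper": -1}, {"ax": 0, "ay": -9, "az": 0, "dx": 0, "dy": 0, "dz": 0, "gripper": -1}, {"ax": 0, "ay": -9, "az": 0, "dx": 0, "dy": 0, "dz": 0, "gripper": -1}, {"ax": 0, "ay": -9, "az": 0, "dx": 0, "dy": 0, "dz": 0, "gripper": -1}, {"ax": 0, "ay": -9, "az": 0, "dx": 0, "dy": 0, "dz": 0, "gripper": -1}, {"ax": 0, "ay": -9, "az": 0, "dx": 0, "dy": 0, "dz": 0, "gripper": -1}, {"ax": 0, "ay": -9, "az": 0, "dx": 0, "dy": 0, "dz": 0, "gripper": -1}, {"ax": 0, "ay": -9, "az": 0, "dx": 0, "dy": 0, "dz": 0, "gripper": -1}, {"ax": 0, "ay": -6.2, "az": 0, "dx": 0, "dy": 0, "dz": 0, "gripper": -1}], grip_force=50)

```text
clock: 1.88
ee_pos: [0.1965, -0.5933, 0.2313]
tcp_rot: [[0.993, 0.0, -0.118], [0.118, -0.0, 0.993], [0.0, -1.0, -0.0]]
contact_force: [0.3, -0.4, -0.9]
gripper_width: 0.0854
```

```bash
python3 plan.py b
```

```text
b clock 1.88 from [ 196.5 -593.3  231.3] psi 6.8 | ay 0.26 then dx 291.9 dz 326.4 mm, |.|=438 w 85.4 F [ 0.3 -0.4 -0.9] R22 [ 0. -1. -0.]
```

Emit:
carry_out(targets=[{"ax": 0, "ay": 0.26, "az": 0, "dx": 0.0292, "dy": 0.012, "dz": 0.0326, "gripper": -1}, {"ax": 0, "ay": 0, "az": 0, "dx": 0.0292, "dy": 0.012, "dz": 0.0326, "gripper": -1}, {"ax": 0, "ay": 0, "az": 0, "dx": 0.0292, "dy": 0.012, "dz": 0.0326, "gripper": -1}, {"ax": 0, "ay": 0, "az": 0, "dx": 0.0292, "dy": 0.012, "dz": 0.0326, "gripper": -1}, {"ax": 0, "ay": 0, "az": 0, "dx": 0.0292, "dy": 0.012, "dz": 0.0326, "gripper": -1}, {"ax": 0, "ay": 0, "az": 0, "dx": 0.0292, "dy": 0.012, "dz": 0.0326, "gripper": -1}, {"ax": 0, "ay": 0, "az": 0, "dx": 0.0292, "dy": 0.012, "dz": 0.0326, "gripper": -1}, {"ax": 0, "ay": 0, "az": 0, "dx": 0.0292, "dy": 0.012, "dz": 0.0326, "gripper": -1}, {"ax": 0, "ay": 0, "az": 0, "dx": 0.0292, "dy": 0.012, "dz": 0.0326, "gripper": -1}, {"ax": 0, "ay": 0, "az": 0, "dx": 0.0292, "dy": 0.012, "dz": 0.0326, "gripper": -1}, {"ax": 0, "ay": 0, "az": 0, "dx": 0, "dy": 0, "dz": 0, "gripper": -1}])

```text
clock: 3.25
ee_pos: [0.4516, -0.2346, 0.1103]
tcp_rot: [[0.994, -0.001, -0.113], [0.113, 0.002, 0.994], [-0.001, -1.0, 0.002]]
contact_force: [-0.5, -0.7, -0.1]
gripper_width: 0.0852
```

```bash
python3 plan.py b; python3 - <<'E'
from h import *
for n in("top","scene"):
    p,d=imaging.read_camera(n)
    u,v=map(int,proj(n,[.45,-.236,.03])); u=min(max(u,60),499);v=min(max(v,60),359)
    cv2.imwrite(f"pics/{n}1.png",cv2.resize(p[v-60:v+60,u-60:u+60],None,fx=4,fy=4)[:,:,::-1])
a=cv2.imread("pics/top1.png");b=cv2.imread("pics/scene1.png");cv2.imwrite("pics/both1.png",cv2.resize(np.hstack([a,b]),(800,400)))
E
```

```text
b clock 3.25 from [ 451.6 -234.6  110.3] psi 6.5 | ay -0.01 then dx -2.2 dz -1.2 mm, |.|=2 w 85.2 F [-0.5 -0.7 -0.1] R22 [-0.0011 -1.      0.0018]
```

View pics/both1.png

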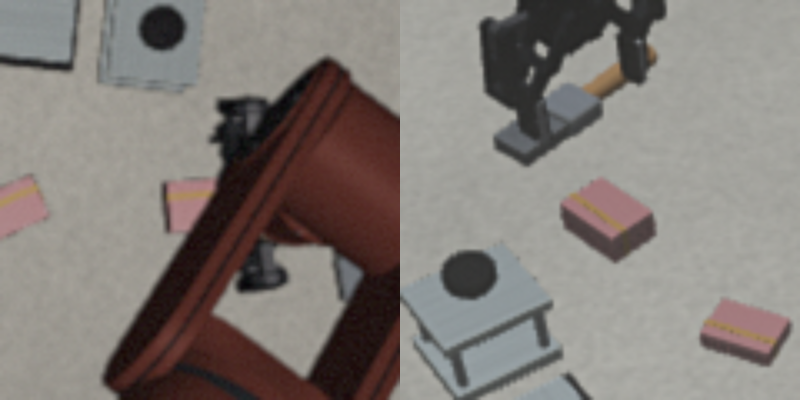

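The gripper stands above b, with its jaws (left panel about (240,120) and (262,275)) straddling it. Descending.

Emit:
carry_out(targets=[{"ax": 0, "ay": 0, "az": 0, "dx": 0, "dy": 0.025, "dz": 0, "gripper": -1}, {"ax": 0, "ay": 0, "az": 0, "dx": 0, "dy": 0.025, "dz": 0, "gripper": -1}, {"ax": 0, "ay": 0, "az": 0, "dx": 0, "dy": 0.025, "dz": 0, "gripper": -1}, {"ax": 0, "ay": 0, "az": 0, "dx": 0, "dy": 0.02, "dz": 0, "gripper": -1}, {"ax": 0, "ay": 0, "az": 0, "dx": 0, "dy": 0.01, "dz": 0, "gripper": -1}, {"ax": 0, "ay": 0, "az": 0, "dx": 0, "dy": 0, "dz": 0, "gripper": -1}])

```text
clock: 4.1
ee_pos: [0.4505, -0.2379, 0.0061]
tcp_rot: [[0.994, -0.001, -0.108], [0.108, 0.0, 0.994], [-0.001, -1.0, 0.0]]
contact_force: [1.1, 0.7, -0.6]
gripper_width: 0.0857
```

```bash
python3 plan.py b
```

```text
b clock 4.1 from [ 450.5 -237.9    6.1] psi 6.2 | ay -0.3 then dx -0.8 dz 2.0 mm, |.|=2 w 85.7 F [ 1.1  0.7 -0.6] R22 [-6.e-04 -1.e+00  4.e-04]
```

Emit:
carry_out(targets=[{"ax": 0, "ay": 0, "az": 0, "dx": 0, "dy": 0.003, "dz": 0, "gripper": 1}, {"ax": 0, "ay": 0, "az": 0, "dx": 0, "dy": 0, "dz": 0, "gripper": 1}, {"ax": 0, "ay": 0, "az": 0, "dx": 0, "dy": 0, "dz": 0, "gripper": 1}, {"ax": 0, "ay": 0, "az": 0, "dx": 0, "dy": 0, "dz": 0, "gripper": 1}, {"ax": 0, "ay": 0, "az": 0, "dx": 0, "dy": 0, "dz": 0, "gripper": 1}, {"ax": 0, "ay": 0, "az": 0, "dx": 0, "dy": 0, "dz": 0, "gripper": 1}, {"ax": 0, "ay": 0, "az": 0, "dx": 0, "dy": 0, "dz": 0, "gripper": 1}, {"ax": 0, "ay": 0, "az": 0, "dx": 0, "dy": 0, "dz": 0, "gripper": 1}], grip_force=50)

```text
clock: 5.1
ee_pos: [0.4517, -0.2377, 0.0041]
tcp_rot: [[0.994, 0.001, -0.109], [0.109, -0.001, 0.994], [0.001, -1.0, -0.001]]
contact_force: [-0.1, -0.2, 5.6]
gripper_width: 0.0432
```

```bash
python3 plan.py b
```

```text
b clock 5.1 from [ 451.7 -237.7    4.1] psi 6.3 | ay -0.23 then dx -1.9 dz 1.9 mm, |.|=3 w 43.2 F [-0.1 -0.2  5.6] R22 [ 0.001 -1.    -0.001]
```

Emit:
carry_out(targets=[{"ax": 0, "ay": 0, "az": 0, "dx": 0, "dy": -0.02, "dz": 0, "gripper": 1}, {"ax": 0, "ay": 0, "az": 0, "dx": 0, "dy": -0.03, "dz": 0, "gripper": 1}, {"ax": 0, "ay": 0, "az": 0, "dx": 0, "dy": -0.04, "dz": 0, "gripper": 1}, {"ax": 0, "ay": 5.7, "az": 0, "dx": 0, "dy": 0, "dz": 0, "gripper": 1}, {"ax": 0, "ay": 5.6, "az": 0, "dx": 0, "dy": 0, "dz": 0, "gripper": 1}, {"ax": 0, "ay": 0, "az": 0, "dx": 0.0198, "dy": 0, "dz": 0.0356, "gripper": 1}, {"ax": 0, "ay": 0, "az": 0, "dx": 0.0198, "dy": 0, "dz": 0.0356, "gripper": 1}, {"ax": 0, "ay": 0, "az": 0, "dx": 0.0198, "dy": 0, "dz": 0.0356, "gripper": 1}, {"ax": 0, "ay": 0, "az": 0, "dx": 0.0198, "dy": 0, "dz": 0.0356, "gripper": 1}, {"ax": 0, "ay": 0, "az": 0, "dx": 0.0198, "dy": 0, "dz": 0.0356, "gripper": 1}, {"ax": 0, "ay": 0, "az": 0, "dx": 0.0198, "dy": 0, "dz": 0.0356, "gripper": 1}, {"ax": 0, "ay": 0, "az": 0, "dx": 0.0198, "dy": 0, "dz": 0.0356, "gripper": 1}])

```text
clock: 6.6
ee_pos: [0.6111, 0.0001, 0.0927]
tcp_rot: [[0.996, -0.001, 0.088], [-0.088, 0.0, 0.996], [-0.001, -1.0, 0.0]]
contact_force: [-0.1, -0.4, -1.1]
gripper_width: 0.0433
```

Emit:
carry_out(targets=[{"ax": 0, "ay": 0, "az": 0, "dx": 0, "dy": 0.03, "dz": 0, "gripper": 1}, {"ax": 0, "ay": 0, "az": 0, "dx": 0, "dy": 0, "dz": 0, "gripper": 1}, {"ax": 0, "ay": 0, "az": 0, "dx": 0, "dy": 0, "dz": 0, "gripper": 1}])

```text
clock: 6.98
ee_pos: [0.6106, -0.0015, 0.0634]
tcp_rot: [[0.996, -0.001, 0.088], [-0.088, 0.0, 0.996], [-0.001, -1.0, -0.0]]
contact_force: [1.0, -0.3, -0.6]
gripper_width: 0.043
```

```bash
python3 plan.py 2; python3 - <<'E'
from h import *
n="scene"
p,d=imaging.read_camera(n)
W=world(n,d)
for r in spotter.trace(n,"mould_a"): print(round(r["conf"],2),*topfit(W,r["region"]))
u,v=map(int,proj(n,[.61,0,.03])); 
cv2.imwrite(f"pics/s2.png",cv2.resize(p[v-80:v+80,u-80:u+80],None,fx=3.5,fy=3.5)[:,:,::-1])
E
```

```text
2 clock 6.97 from [610.6  -1.5  63.4] psi -5.1 | ay -0.26 then dx -2.0 dz 2.3 mm, |.|=3 w 43.0 F [ 1.  -0.3 -0.6] R22 [-8.e-04 -1.e+00 -0.e+00]
0.92 [604.9 401.6] [75.9 52.3] 80.5 51.9 1241
0.9 [443.2 -71.8] [55.7 41.2] -63.7 15.8 290
0.9 [429.2  82.2] [69.1 50.7] -76.0 38.7 532
0.89 [450.8 226.3] [75.6 53.5] -71.0 51.8 785
0.82 [610.9   0. ] [65.3 44.5] 84.9 86.2 420
0.67 [325.1 193.3] [78.5 52.1] 26.3 51.5 629
0.6 [234.8 284.2] [75.4 58.1] -42.0 51.6 674
```

View pics/s2.png

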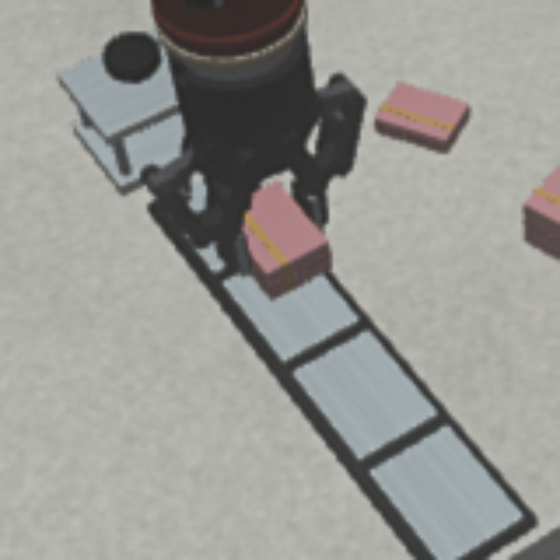

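Block b is held above plate 2 at crop (285,240), measured at (610.9, 0.0) with its underside near 59 mm. I'll lower it 44 mm.

Emit:
carry_out(targets=[{"ax": 0, "ay": 0, "az": 0, "dx": -0.002, "dy": 0.02, "dz": 0.001, "gripper": 1}, {"ax": 0, "ay": 0, "az": 0, "dx": 0, "dy": 0.015, "dz": 0, "gripper": 1}, {"ax": 0, "ay": 0, "az": 0, "dx": 0, "dy": 0.006, "dz": 0, "gripper": 1}, {"ax": 0, "ay": 0, "az": 0, "dx": 0, "dy": 0.003, "dz": 0, "gripper": 1}, {"ax": 0, "ay": 0, "az": 0, "dx": 0, "dy": 0, "dz": 0, "gripper": 1}, {"ax": 0, "ay": 0, "az": 0, "dx": 0, "dy": 0, "dz": 0, "gripper": 1}])

```text
clock: 7.82
ee_pos: [0.6096, -0.0001, 0.0198]
tcp_rot: [[0.996, 0.001, 0.088], [-0.088, -0.0, 0.996], [0.001, -1.0, -0.0]]
contact_force: [0.6, -0.8, -0.9]
gripper_width: 0.0433
```

```bash
python3 plan.py 2; python3 - <<'E'
from h import *
n="scene"
p,d=imaging.read_camera(n)
W=world(n,d)
for r in spotter.trace(n,"mould_a")[:9]: print(round(r["conf"],2),*topfit(W,r["region"]))
E
```

```text
2 clock 7.83 from [ 6.096e+02 -1.000e-01  1.980e+01] psi -5.0 | ay -0.24 then dx -0.8 dz 1.0 mm, |.|=1 w 43.3 F [ 0.6 -0.8 -0.9] R22 [ 0.001 -1.    -0.   ]
0.88 [235.1 285.3] [75.7 55.2] -44.3 51.5 674
0.85 [605.  402.2] [74.6 52.3] 80.3 52.0 1236
0.84 [430.   82.8] [69.2 50. ] -76.2 38.6 515
0.78 [442.8 -72.3] [56.6 42.7] -62.6 15.7 299
0.74 [325.  193.3] [78.6 52.1] 26.5 51.7 638
0.66 [610.1   1.8] [67.  44.1] 83.3 42.6 394
0.6 [451.4 226.5] [75.4 53.8] -72.7 51.6 769
```

Emit:
carry_out(targets=[{"ax": 0, "ay": 0, "az": 0, "dx": 0, "dy": 0.0015, "dz": 0, "gripper": 1}, {"ax": 0, "ay": 0, "az": 0, "dx": 0, "dy": 0, "dz": 0, "gripper": 1}, {"ax": 0, "ay": 0, "az": 0, "dx": 0, "dy": 0, "dz": 0, "gripper": -1}, {"ax": 0, "ay": 0, "az": 0, "dx": 0, "dy": 0, "dz": 0, "gripper": -1}, {"ax": 0, "ay": 0, "az": 0, "dx": 0, "dy": 0, "dz": 0, "gripper": -1}, {"ax": 0, "ay": 0, "az": 0, "dx": 0, "dy": 0, "dz": 0, "gripper": -1}, {"ax": 0, "ay": 0, "az": 0, "dx": 0, "dy": 0, "dz": 0, "gripper": -1}, {"ax": 0, "ay": 0, "az": 0, "dx": 0, "dy": -0.02, "dz": 0, "gripper": -1}, {"ax": 0, "ay": 0, "az": 0, "dx": 0, "dy": -0.035, "dz": 0, "gripper": -1}, {"ax": 0, "ay": 0, "az": 0, "dx": 0, "dy": -0.035, "dz": 0, "gripper": -1}])

```text
clock: 9.18
ee_pos: [0.6093, -0.0001, 0.1102]
tcp_rot: [[0.996, 0.001, 0.088], [-0.088, -0.0, 0.996], [0.001, -1.0, -0.0]]
contact_force: [0.3, 0.1, 0.3]
gripper_width: 0.0854
```

```bash
python3 plan.py a
```

```text
a clock 9.18 from [ 6.093e+02 -1.000e-01  1.102e+02] psi -5.0 | ay -30.04 then dx -181.9 dz 4.2 mm, |.|=182 w 85.4 F [0.3 0.1 0.3] R22 [ 9.e-04 -1.e+00 -0.e+00]
```

Emit:
carry_out(targets=[{"ax": 0, "ay": -7.5, "az": 0, "dx": 0, "dy": 0, "dz": 0, "gripper": -1}, {"ax": 0, "ay": -7.5, "az": 0, "dx": 0, "dy": 0, "dz": 0, "gripper": -1}, {"ax": 0, "ay": -7.5, "az": 0, "dx": 0, "dy": 0, "dz": 0, "gripper": -1}, {"ax": 0, "ay": -7.5, "az": 0, "dx": 0, "dy": 0, "dz": 0, "gripper": -1}, {"ax": 0, "ay": 0, "az": 0, "dx": -0.0303, "dy": 0, "dz": 0.0007, "gripper": -1}, {"ax": 0, "ay": 0, "az": 0, "dx": -0.0303, "dy": 0, "dz": 0.0007, "gripper": -1}, {"ax": 0, "ay": 0, "az": 0, "dx": -0.0303, "dy": 0, "dz": 0.0007, "gripper": -1}, {"ax": 0, "ay": 0, "az": 0, "dx": -0.0303, "dy": 0, "dz": 0.0007, "gripper": -1}, {"ax": 0, "ay": 0, "az": 0, "dx": -0.0303, "dy": 0, "dz": 0.0007, "gripper": -1}, {"ax": 0, "ay": 0, "az": 0, "dx": -0.0303, "dy": 0, "dz": 0.0007, "gripper": -1}, {"ax": 0, "ay": 0, "az": 0, "dx": 0, "dy": 0, "dz": 0, "gripper": -1}, {"ax": 0, "ay": 0, "az": 0, "dx": 0, "dy": 0, "dz": 0, "gripper": -1}])

```text
clock: 10.68
ee_pos: [0.4436, -0.0732, 0.1091]
tcp_rot: [[0.907, 0.003, -0.422], [0.422, -0.001, 0.907], [0.002, -1.0, -0.002]]
contact_force: [0.3, -0.1, 0.2]
gripper_width: 0.0855
```

```bash
python3 plan.py a
```

```text
a clock 10.68 from [443.6 -73.2 109.1] psi 24.9 | ay -0.06 then dx -0.8 dz 0.5 mm, |.|=1 w 85.5 F [ 0.3 -0.1  0.2] R22 [ 0.0021 -1.     -0.0017]
```

Emit:
carry_out(targets=[{"ax": 0, "ay": 0, "az": 0, "dx": 0, "dy": 0.03, "dz": 0, "gripper": -1}, {"ax": 0, "ay": 0, "az": 0, "dx": 0, "dy": 0.03, "dz": 0, "gripper": -1}, {"ax": 0, "ay": 0, "az": 0, "dx": 0, "dy": 0.025, "dz": 0, "gripper": -1}, {"ax": 0, "ay": 0, "az": 0, "dx": 0, "dy": 0.015, "dz": 0, "gripper": -1}, {"ax": 0, "ay": 0, "az": 0, "dx": 0, "dy": 0.006, "dz": 0, "gripper": -1}, {"ax": 0, "ay": 0, "az": 0, "dx": 0, "dy": 0, "dz": 0, "gripper": 1}, {"ax": 0, "ay": 0, "az": 0, "dx": 0, "dy": 0, "dz": 0, "gripper": 1}, {"ax": 0, "ay": 0, "az": 0, "dx": 0, "dy": 0, "dz": 0, "gripper": 1}, {"ax": 0, "ay": 0, "az": 0, "dx": 0, "dy": 0, "dz": 0, "gripper": 1}, {"ax": 0, "ay": 0, "az": 0, "dx": 0, "dy": 0, "dz": 0, "gripper": 1}, {"ax": 0, "ay": 0, "az": 0, "dx": 0, "dy": 0, "dz": 0, "gripper": 1}, {"ax": 0, "ay": 0, "az": 0, "dx": 0, "dy": 0, "dz": 0, "gripper": 1}])

```text
clock: 12.18
ee_pos: [0.4436, -0.0733, 0.0029]
tcp_rot: [[0.907, 0.002, -0.422], [0.422, -0.001, 0.907], [0.002, -1.0, -0.002]]
contact_force: [-0.7, -0.4, 6.7]
gripper_width: 0.0388
```

```bash
python3 plan.py a 1
```

```text
a clock 12.18 from [443.6 -73.3   2.9] psi 25.0 | ay -0.04 then dx -0.7 dz 0.6 mm, |.|=1 w 38.8 F [-0.7 -0.4  6.7] R22 [ 0.0017 -1.     -0.0016]
1 clock 12.18 from [443.6 -73.3   2.9] psi 25.0 | ay 29.76 then dx 158.4 dz -0.0 mm, |.|=158 w 38.8 F [-0.7 -0.4  6.7] R22 [ 0.0017 -1.     -0.0016]
```

Emit:
carry_out(targets=[{"ax": 0, "ay": 0, "az": 0, "dx": 0, "dy": -0.02, "dz": 0, "gripper": 1}, {"ax": 0, "ay": 0, "az": 0, "dx": 0, "dy": -0.035, "dz": 0, "gripper": 1}, {"ax": 0, "ay": 7.45, "az": 0, "dx": 0, "dy": 0, "dz": 0, "gripper": 1}, {"ax": 0, "ay": 7.45, "az": 0, "dx": 0, "dy": 0, "dz": 0, "gripper": 1}, {"ax": 0, "ay": 7.45, "az": 0, "dx": 0, "dy": 0, "dz": 0, "gripper": 1}, {"ax": 0, "ay": 7.45, "az": 0, "dx": 0, "dy": 0, "dz": 0, "gripper": 1}, {"ax": 0, "ay": 0, "az": 0, "dx": 0.0317, "dy": 0, "dz": 0, "gripper": 1}, {"ax": 0, "ay": 0, "az": 0, "dx": 0.0317, "dy": 0, "dz": 0, "gripper": 1}, {"ax": 0, "ay": 0, "az": 0, "dx": 0.0317, "dy": 0, "dz": 0, "gripper": 1}, {"ax": 0, "ay": 0, "az": 0, "dx": 0.0317, "dy": 0, "dz": 0, "gripper": 1}, {"ax": 0, "ay": 0, "az": 0, "dx": 0.0317, "dy": 0, "dz": 0, "gripper": 1}, {"ax": 0, "ay": 0, "az": 0, "dx": 0, "dy": 0, "dz": 0, "gripper": 1}])

```text
clock: 13.68
ee_pos: [0.602, -0.0866, 0.0569]
tcp_rot: [[0.996, 0.001, 0.084], [-0.084, -0.0, 0.996], [0.001, -1.0, -0.0]]
contact_force: [-0.1, 0.1, -0.3]
gripper_width: 0.0384
```

```bash
cat > see.py <<'E'
import sys
from plan import *
n="scene"
for a in sys.argv[2:]: plan(a)
p,d=imaging.read_camera(n)
W=world(n,d)
for r in spotter.trace(n,"mould_a"): print(round(r["conf"],2),*topfit(W,r["region"]))
cv2.imwrite(f"pics/{sys.argv[1]}.png",cv2.resize(p[90:370,100:400],None,fx=2,fy=2)[:,:,::-1])
E
python3 see.py s3 1
```

```text
1 clock 13.68 from [602.  -86.6  56.9] psi -4.8 | ay -0.03 then dx -0.6 dz -0.0 mm, |.|=1 w 38.4 F [-0.1  0.1 -0.3] R22 [ 1.3e-03 -1.0e+00 -2.0e-04]
0.87 [430.2  82.8] [69.8 50.9] -78.6 38.7 530
0.73 [324.9 192.9] [78.5 52.7] 26.9 51.7 636
0.72 [610.2   1.8] [66.6 44.2] 85.0 40.8 479
0.67 [236.7 286.4] [74.6 54.2] -45.2 51.5 661
0.63 [604.3 -83.6] [56.7 39.6] 88.5 69.8 293
0.57 [450.7 226.7] [75.3 54.2] -73.7 51.8 776
```

View pics/s3.png

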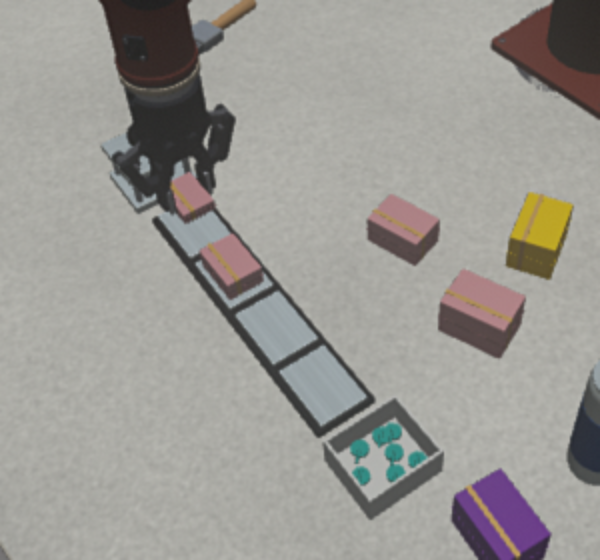

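Picture: b is on plate 2 at (232,263), and a is held over plate 1 at (190,198). Lowering a by 40 mm and releasing.

Emit:
carry_out(targets=[{"ax": 0, "ay": 0, "az": 0, "dx": -0.002, "dy": 0.015, "dz": -0.001, "gripper": 1}, {"ax": 0, "ay": 0, "az": 0, "dx": 0, "dy": 0.015, "dz": 0, "gripper": 1}, {"ax": 0, "ay": 0, "az": 0, "dx": 0, "dy": 0.006, "dz": 0, "gripper": 1}, {"ax": 0, "ay": 0, "az": 0, "dx": 0, "dy": 0.003, "dz": 0, "gripper": 1}, {"ax": 0, "ay": 0, "az": 0, "dx": 0, "dy": 0.001, "dz": 0, "gripper": 1}, {"ax": 0, "ay": 0, "az": 0, "dx": 0, "dy": 0, "dz": 0, "gripper": 1}, {"ax": 0, "ay": 0, "az": 0, "dx": 0, "dy": 0, "dz": 0, "gripper": 1}])

```text
clock: 14.65
ee_pos: [0.5987, -0.0872, 0.017]
tcp_rot: [[0.996, 0.001, 0.084], [-0.084, -0.0, 0.996], [0.001, -1.0, -0.0]]
contact_force: [0.3, -0.4, -0.4]
gripper_width: 0.0385
```

```bash
python3 see.py s4 1
```

```text
1 clock 14.65 from [598.7 -87.2  17. ] psi -4.8 | ay -0.03 then dx 2.7 dz 0.9 mm, |.|=3 w 38.5 F [ 0.3 -0.4 -0.4] R22 [ 8.e-04 -1.e+00 -2.e-04]
0.96 [236.2 284.9] [73.8 55.3] -44.1 51.4 653
0.84 [325.7 193.7] [75.9 52.3] 26.4 51.6 627
0.78 [599.5 -85.6] [58.4 38.8] 83.0 30.0 288
0.78 [610.3   1.7] [64.6 44.5] 84.3 40.9 482
0.6 [604.7 401.8] [75.1 53.4] 80.6 51.9 1245
0.56 [429.3  83.1] [70.2 51.5] -77.8 38.7 533
0.56 [451.6 227. ] [73.8 52.2] -71.1 51.7 744
```

Emit:
carry_out(targets=[{"ax": 0, "ay": 0, "az": 0, "dx": 0, "dy": 0, "dz": 0, "gripper": -1}, {"ax": 0, "ay": 0, "az": 0, "dx": 0, "dy": 0, "dz": 0, "gripper": -1}, {"ax": 0, "ay": 0, "az": 0, "dx": 0, "dy": 0, "dz": 0, "gripper": -1}, {"ax": 0, "ay": 0, "az": 0, "dx": 0, "dy": 0, "dz": 0, "gripper": -1}, {"ax": 0, "ay": 0, "az": 0, "dx": 0, "dy": 0, "dz": 0, "gripper": -1}, {"ax": 0, "ay": 0, "az": 0, "dx": 0, "dy": -0.02, "dz": 0, "gripper": -1}, {"ax": 0, "ay": 0, "az": 0, "dx": 0, "dy": -0.035, "dz": 0, "gripper": -1}, {"ax": 0, "ay": 0, "az": 0, "dx": 0, "dy": -0.035, "dz": 0, "gripper": -1}, {"ax": 0, "ay": -8.7, "az": 0, "dx": 0, "dy": 0, "dz": 0, "gripper": -1}, {"ax": 0, "ay": -8.7, "az": 0, "dx": 0, "dy": 0, "dz": 0, "gripper": -1}, {"ax": 0, "ay": 0, "az": 0, "dx": 0, "dy": 0, "dz": 0, "gripper": -1}])

```text
clock: 16.12
ee_pos: [0.5989, -0.0873, 0.1084]
tcp_rot: [[0.976, 0.002, -0.216], [0.216, -0.001, 0.976], [0.002, -1.0, -0.001]]
contact_force: [-0.2, -0.8, 0.4]
gripper_width: 0.0852
```

```bash
python3 see.py s5 c
```

```text
c clock 16.12 from [598.9 -87.3 108.4] psi 12.5 | ay -0.11 then dx -128.3 dz 202.5 mm, |.|=240 w 85.2 F [-0.2 -0.8  0.4] R22 [ 1.7e-03 -1.0e+00 -9.0e-04]
0.8 [599.8 -85.7] [58.5 41.3] 85.1 29.9 351
0.79 [429.9  82.3] [69.8 52.4] -77.6 38.7 533
0.74 [604.7 401.7] [75.1 52.8] 80.5 52.0 1248
0.64 [325.  193.7] [75.8 51.8] 27.8 51.7 614
0.6 [451. 226.] [75.6 54.7] -70.7 51.7 788
0.56 [235.7 284.8] [74.  55.5] -44.5 51.4 664
```

Emit:
carry_out(targets=[{"ax": 0, "ay": 0, "az": 0, "dx": -0.0183, "dy": 0, "dz": 0.0289, "gripper": -1}, {"ax": 0, "ay": 0, "az": 0, "dx": -0.0183, "dy": 0, "dz": 0.0289, "gripper": -1}, {"ax": 0, "ay": 0, "az": 0, "dx": -0.0183, "dy": 0, "dz": 0.0289, "gripper": -1}, {"ax": 0, "ay": 0, "az": 0, "dx": -0.0183, "dy": 0, "dz": 0.0289, "gripper": -1}, {"ax": 0, "ay": 0, "az": 0, "dx": -0.0183, "dy": 0, "dz": 0.0289, "gripper": -1}, {"ax": 0, "ay": 0, "az": 0, "dx": -0.0183, "dy": 0, "dz": 0.0289, "gripper": -1}, {"ax": 0, "ay": 0, "az": 0, "dx": -0.0183, "dy": 0, "dz": 0.0289, "gripper": -1}, {"ax": 0, "ay": 0, "az": 0, "dx": 0, "dy": 0, "dz": 0, "gripper": -1}, {"ax": 0, "ay": 0, "az": 0, "dx": 0, "dy": 0, "dz": 0, "gripper": -1}])

```text
clock: 17.35
ee_pos: [0.43, 0.0823, 0.1073]
tcp_rot: [[0.976, 0.001, -0.217], [0.217, -0.0, 0.976], [0.001, -1.0, -0.001]]
contact_force: [-0.3, -0.1, 0.4]
gripper_width: 0.0852
```

```bash
python3 plan.py c
```

```text
c clock 17.35 from [430.   82.3 107.3] psi 12.5 | ay -0.08 then dx -0.5 dz 0.1 mm, |.|=0 w 85.2 F [-0.3 -0.1  0.4] R22 [ 1.3e-03 -1.0e+00 -6.0e-04]
```

Emit:
carry_out(targets=[{"ax": 0, "ay": 0, "az": 0, "dx": 0, "dy": 0.03, "dz": 0, "gripper": -1}, {"ax": 0, "ay": 0, "az": 0, "dx": 0, "dy": 0.03, "dz": 0, "gripper": -1}, {"ax": 0, "ay": 0, "az": 0, "dx": 0, "dy": 0.025, "dz": 0, "gripper": -1}, {"ax": 0, "ay": 0, "az": 0, "dx": 0, "dy": 0.012, "dz": 0, "gripper": -1}, {"ax": 0, "ay": 0, "az": 0, "dx": 0, "dy": 0.005, "dz": 0, "gripper": -1}, {"ax": 0, "ay": 0, "az": 0, "dx": 0, "dy": 0, "dz": 0, "gripper": 1}, {"ax": 0, "ay": 0, "az": 0, "dx": 0, "dy": 0, "dz": 0, "gripper": 1}, {"ax": 0, "ay": 0, "az": 0, "dx": 0, "dy": 0, "dz": 0, "gripper": 1}, {"ax": 0, "ay": 0, "az": 0, "dx": 0, "dy": 0, "dz": 0, "gripper": 1}, {"ax": 0, "ay": 0, "az": 0, "dx": 0, "dy": 0, "dz": 0, "gripper": 1}, {"ax": 0, "ay": 0, "az": 0, "dx": 0, "dy": 0, "dz": 0, "gripper": 1}, {"ax": 0, "ay": 0, "az": 0, "dx": 0, "dy": 0, "dz": 0, "gripper": 1}])

```text
clock: 18.85
ee_pos: [0.4304, 0.0825, 0.0058]
tcp_rot: [[0.976, 0.002, -0.218], [0.218, -0.0, 0.976], [0.002, -1.0, -0.0]]
contact_force: [-1.0, -0.4, 7.2]
gripper_width: 0.0471
```

```bash
python3 plan.py 3
```

```text
3 clock 18.85 from [430.4  82.5   5.8] psi 12.6 | ay 17.37 then dx 184.7 dz 21.7 mm, |.|=186 w 47.1 F [-1.  -0.4  7.2] R22 [ 2.e-03 -1.e+00 -5.e-04]
```

Emit:
carry_out(targets=[{"ax": 0, "ay": 0, "az": 0, "dx": 0, "dy": -0.025, "dz": 0, "gripper": 1}, {"ax": 0, "ay": 0, "az": 0, "dx": 0, "dy": -0.035, "dz": 0, "gripper": 1}, {"ax": 0, "ay": 8.7, "az": 0, "dx": 0, "dy": 0, "dz": 0, "gripper": 1}, {"ax": 0, "ay": 8.7, "az": 0, "dx": 0, "dy": 0, "dz": 0, "gripper": 1}, {"ax": 0, "ay": 0, "az": 0, "dx": 0.0307, "dy": 0, "dz": 0.0036, "gripper": 1}, {"ax": 0, "ay": 0, "az": 0, "dx": 0.0307, "dy": 0, "dz": 0.0036, "gripper": 1}, {"ax": 0, "ay": 0, "az": 0, "dx": 0.0307, "dy": 0, "dz": 0.0036, "gripper": 1}, {"ax": 0, "ay": 0, "az": 0, "dx": 0.0307, "dy": 0, "dz": 0.0036, "gripper": 1}, {"ax": 0, "ay": 0, "az": 0, "dx": 0.0307, "dy": 0, "dz": 0.0036, "gripper": 1}, {"ax": 0, "ay": 0, "az": 0, "dx": 0.0307, "dy": 0, "dz": 0.0036, "gripper": 1}, {"ax": 0, "ay": 0, "az": 0, "dx": 0, "dy": 0, "dz": 0, "gripper": 1}, {"ax": 0, "ay": 0, "az": 0, "dx": 0, "dy": 0, "dz": 0, "gripper": 1}])

```text
clock: 20.35
ee_pos: [0.6134, 0.0885, 0.064]
tcp_rot: [[0.996, -0.002, 0.084], [-0.084, 0.0, 0.996], [-0.002, -1.0, -0.0]]
contact_force: [-0.8, -0.8, -1.2]
gripper_width: 0.0473
```

```bash
python3 see.py s6 3
```

```text
3 clock 20.35 from [613.4  88.5  64. ] psi -4.8 | ay -0.03 then dx 2.8 dz 0.4 mm, |.|=3 w 47.3 F [-0.8 -0.8 -1.2] R22 [-2.2e-03 -1.0e+00 -2.0e-04]
0.82 [450.8 226.7] [73.8 53.4] -71.6 51.9 777
0.81 [326.1 193.6] [76.4 52.6] 26.7 51.7 636
0.71 [600.6 -85.2] [58.6 38.5] 84.7 29.9 328
0.66 [615.8  98.6] [53.5 47.6] 86.8 97.0 439
0.62 [235.4 285.4] [75.7 55.5] -43.7 51.3 677
0.5 [613.   -5.7] [47.8 17.8] 87.6 40.7 50
```

Emit:
carry_out(targets=[{"ax": 0, "ay": 0, "az": 0, "dx": 0.001, "dy": 0.015, "dz": -0.001, "gripper": 1}, {"ax": 0, "ay": 0, "az": 0, "dx": 0, "dy": 0.015, "dz": 0, "gripper": 1}, {"ax": 0, "ay": 0, "az": 0, "dx": 0, "dy": 0.007, "dz": 0, "gripper": 1}, {"ax": 0, "ay": 0, "az": 0, "dx": 0, "dy": 0.004, "dz": 0, "gripper": 1}, {"ax": 0, "ay": 0, "az": 0, "dx": 0, "dy": 0.002, "dz": 0, "gripper": 1}, {"ax": 0, "ay": 0, "az": 0, "dx": 0, "dy": 0, "dz": 0, "gripper": 1}, {"ax": 0, "ay": 0, "az": 0, "dx": 0, "dy": 0, "dz": 0, "gripper": 1}])

```text
clock: 21.32
ee_pos: [0.616, 0.0874, 0.0223]
tcp_rot: [[0.996, 0.001, 0.084], [-0.084, 0.0, 0.996], [0.001, -1.0, 0.0]]
contact_force: [-0.6, -0.0, -1.4]
gripper_width: 0.0476
```

```bash
python3 see.py s7 3
```

```text
3 clock 21.32 from [616.   87.4  22.3] psi -4.8 | ay -0.04 then dx 0.1 dz 1.3 mm, |.|=1 w 47.6 F [-0.6 -0.  -1.4] R22 [ 8.e-04 -1.e+00  1.e-04]
0.94 [599.5 -85.3] [59.5 41.4] 85.4 29.7 344
0.92 [325.2 194.2] [75.4 51. ] 26.1 51.6 620
0.89 [450.2 226. ] [75.3 55.6] -71.6 51.8 778
0.75 [235.1 285. ] [74.5 56.1] -42.8 51.5 664
0.63 [605.4 402.1] [74.7 52.8] 80.9 51.9 1229
0.62 [618.4  -9.1] [44.1 25.7] 82.9 40.8 157
0.56 [618.1  96.8] [52.3 47.7] 87.3 55.3 419
```

View pics/s7.png

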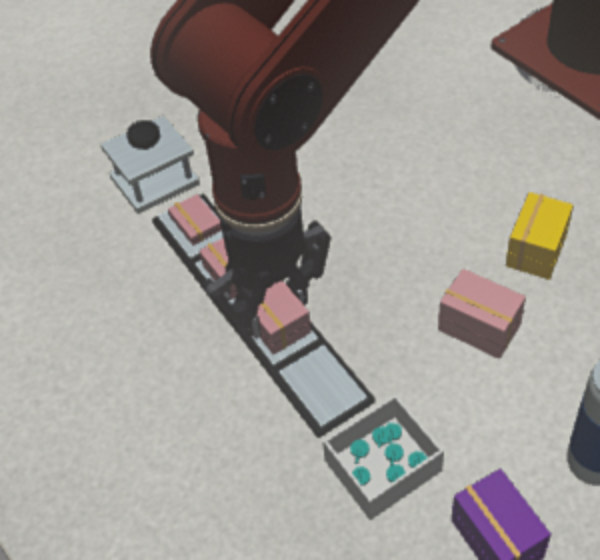

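c is over plate 3 (282,315), about 2.5 mm above it. I'll lower it the rest of the way and release.

Emit:
carry_out(targets=[{"ax": 0, "ay": 0, "az": 0, "dx": 0, "dy": 0.0015, "dz": 0, "gripper": 1}, {"ax": 0, "ay": 0, "az": 0, "dx": 0, "dy": 0.001, "dz": 0, "gripper": 1}, {"ax": 0, "ay": 0, "az": 0, "dx": 0, "dy": 0, "dz": 0, "gripper": 1}, {"ax": 0, "ay": 0, "az": 0, "dx": 0, "dy": 0, "dz": 0, "gripper": -1}, {"ax": 0, "ay": 0, "az": 0, "dx": 0, "dy": 0, "dz": 0, "gripper": -1}, {"ax": 0, "ay": 0, "az": 0, "dx": 0, "dy": 0, "dz": 0, "gripper": -1}, {"ax": 0, "ay": 0, "az": 0, "dx": 0, "dy": 0, "dz": 0, "gripper": -1}, {"ax": 0, "ay": 0, "az": 0, "dx": 0, "dy": 0, "dz": 0, "gripper": -1}, {"ax": 0, "ay": 0, "az": 0, "dx": 0, "dy": -0.025, "dz": 0, "gripper": -1}, {"ax": 0, "ay": 0, "az": 0, "dx": 0, "dy": -0.035, "dz": 0, "gripper": -1}, {"ax": 0, "ay": 0, "az": 0, "dx": 0, "dy": -0.03, "dz": 0, "gripper": -1}, {"ax": 0, "ay": -7.6, "az": 0, "dx": 0, "dy": 0, "dz": 0, "gripper": -1}])

```text
clock: 22.92
ee_pos: [0.618, 0.0875, 0.1131]
tcp_rot: [[0.999, 0.006, -0.051], [0.051, 0.0, 0.999], [0.006, -1.0, -0.0]]
contact_force: [0.2, 0.5, 0.0]
gripper_width: 0.0856
```

Emit:
carry_out(targets=[{"ax": 0, "ay": -7.6, "az": 0, "dx": 0, "dy": 0, "dz": 0, "gripper": -1}, {"ax": 0, "ay": -7.6, "az": 0, "dx": 0, "dy": 0, "dz": 0, "gripper": -1}, {"ax": 0, "ay": 0, "az": 0, "dx": 0, "dy": 0, "dz": 0, "gripper": -1}])

```text
clock: 23.3
ee_pos: [0.6155, 0.0873, 0.1093]
tcp_rot: [[0.952, -0.0, -0.307], [0.307, -0.0, 0.952], [-0.0, -1.0, -0.0]]
contact_force: [-0.3, 0.3, -0.8]
gripper_width: 0.0856
```

```bash
python3 see.py s8 d
```

```text
d clock 23.3 from [615.5  87.3 109.3] psi 17.9 | ay -0.11 then dx -113.7 dz 183.4 mm, |.|=216 w 85.6 F [-0.3  0.3 -0.8] R22 [-0. -1. -0.]
0.87 [599.8 -87.3] [58.5 40.5] 85.9 29.9 315
0.83 [451.7 226.9] [74.3 55.7] -73.0 51.7 782
0.83 [325.7 193.3] [76.9 52.8] 26.0 51.6 633
0.8 [604.7 402.2] [75.5 52.5] 80.8 51.8 1251
0.78 [616.5  88.8] [71.5 48.6] 85.0 53.0 626
0.77 [234.9 284.7] [75.1 56.7] -43.7 51.5 671
0.54 [597.6  17.6] [36.8 17. ] 83.1 40.3 58
```

Emit:
carry_out(targets=[{"ax": 0, "ay": 0, "az": 0, "dx": -0.019, "dy": 0, "dz": 0.0306, "gripper": -1}, {"ax": 0, "ay": 0, "az": 0, "dx": -0.019, "dy": 0, "dz": 0.0306, "gripper": -1}, {"ax": 0, "ay": 0, "az": 0, "dx": -0.019, "dy": 0, "dz": 0.0306, "gripper": -1}, {"ax": 0, "ay": 0, "az": 0, "dx": -0.019, "dy": 0, "dz": 0.0306, "gripper": -1}, {"ax": 0, "ay": 0, "az": 0, "dx": -0.019, "dy": 0, "dz": 0.0306, "gripper": -1}, {"ax": 0, "ay": 0, "az": 0, "dx": -0.019, "dy": 0, "dz": 0.0306, "gripper": -1}, {"ax": 0, "ay": 0, "az": 0, "dx": 0, "dy": 0, "dz": 0, "gripper": -1}, {"ax": 0, "ay": 0, "az": 0, "dx": 0, "dy": 0, "dz": 0, "gripper": -1}])

```text
clock: 24.4
ee_pos: [0.4511, 0.2268, 0.1096]
tcp_rot: [[0.951, 0.001, -0.308], [0.308, 0.0, 0.951], [0.001, -1.0, -0.0]]
contact_force: [-0.6, 0.2, 0.6]
gripper_width: 0.0848
```

```bash
python3 plan.py d
```

```text
d clock 24.4 from [451.1 226.8 109.6] psi 17.9 | ay -0.07 then dx -0.4 dz -0.1 mm, |.|=0 w 84.8 F [-0.6  0.2  0.6] R22 [ 1.e-03 -1.e+00 -3.e-04]
```

Down to z ≈ 8 mm, then grip.

Emit:
carry_out(targets=[{"ax": 0, "ay": 0, "az": 0, "dx": 0, "dy": 0.03, "dz": 0, "gripper": -1}, {"ax": 0, "ay": 0, "az": 0, "dx": 0, "dy": 0.03, "dz": 0, "gripper": -1}, {"ax": 0, "ay": 0, "az": 0, "dx": 0, "dy": 0.025, "dz": 0, "gripper": -1}, {"ax": 0, "ay": 0, "az": 0, "dx": 0, "dy": 0.012, "dz": 0, "gripper": -1}, {"ax": 0, "ay": 0, "az": 0, "dx": 0, "dy": 0.005, "dz": 0, "gripper": -1}, {"ax": 0, "ay": 0, "az": 0, "dx": 0, "dy": 0, "dz": 0, "gripper": 1}, {"ax": 0, "ay": 0, "az": 0, "dx": 0, "dy": 0, "dz": 0, "gripper": 1}, {"ax": 0, "ay": 0, "az": 0, "dx": 0, "dy": 0, "dz": 0, "gripper": 1}, {"ax": 0, "ay": 0, "az": 0, "dx": 0, "dy": 0, "dz": 0, "gripper": 1}, {"ax": 0, "ay": 0, "az": 0, "dx": 0, "dy": 0, "dz": 0, "gripper": 1}, {"ax": 0, "ay": 0, "az": 0, "dx": 0, "dy": 0, "dz": 0, "gripper": 1}, {"ax": 0, "ay": 0, "az": 0, "dx": 0, "dy": 0, "dz": 0, "gripper": 1}])

```text
clock: 25.9
ee_pos: [0.4514, 0.2272, 0.0084]
tcp_rot: [[0.951, 0.002, -0.309], [0.309, 0.001, 0.951], [0.002, -1.0, -0.0]]
contact_force: [-0.4, -0.6, 5.9]
gripper_width: 0.0515
```

```bash
python3 plan.py 4
```

```text
4 clock 25.9 from [451.4 227.2   8.4] psi 18.0 | ay 22.77 then dx 175.9 dz -36.3 mm, |.|=180 w 51.5 F [-0.4 -0.6  5.9] R22 [ 1.8e-03 -1.0e+00 -1.0e-04]
```

Emit:
carry_out(targets=[{"ax": 0, "ay": 0, "az": 0, "dx": 0, "dy": -0.025, "dz": 0, "gripper": 1}, {"ax": 0, "ay": 0, "az": 0, "dx": 0, "dy": -0.04, "dz": 0, "gripper": 1}, {"ax": 0, "ay": 7.6, "az": 0, "dx": 0, "dy": 0, "dz": 0, "gripper": 1}, {"ax": 0, "ay": 7.6, "az": 0, "dx": 0, "dy": 0, "dz": 0, "gripper": 1}, {"ax": 0, "ay": 7.6, "az": 0, "dx": 0, "dy": 0, "dz": 0, "gripper": 1}, {"ax": 0, "ay": 0, "az": 0, "dx": 0.0352, "dy": 0, "dz": -0.0073, "gripper": 1}, {"ax": 0, "ay": 0, "az": 0, "dx": 0.0352, "dy": 0, "dz": -0.0073, "gripper": 1}, {"ax": 0, "ay": 0, "az": 0, "dx": 0.0352, "dy": 0, "dz": -0.0073, "gripper": 1}, {"ax": 0, "ay": 0, "az": 0, "dx": 0.0352, "dy": 0, "dz": -0.0073, "gripper": 1}, {"ax": 0, "ay": 0, "az": 0, "dx": 0.0352, "dy": 0, "dz": -0.0073, "gripper": 1}, {"ax": 0, "ay": 0, "az": 0, "dx": 0, "dy": 0, "dz": 0, "gripper": 1}, {"ax": 0, "ay": 0, "az": 0, "dx": 0, "dy": 0, "dz": 0, "gripper": 1}])

```text
clock: 27.4
ee_pos: [0.6216, 0.1756, 0.0713]
tcp_rot: [[0.996, -0.002, 0.084], [-0.084, -0.0, 0.996], [-0.002, -1.0, -0.0]]
contact_force: [0.0, -0.3, -2.4]
gripper_width: 0.0516
```

```bash
python3 see.py s9 4
```

```text
4 clock 27.4 from [621.6 175.6  71.3] psi -4.8 | ay -0.04 then dx 2.0 dz 0.8 mm, |.|=2 w 51.6 F [ 0.  -0.3 -2.4] R22 [-2.3e-03 -1.0e+00 -3.0e-04]
0.91 [599.4 -86.2] [60.4 40.7] 86.7 29.7 342
0.88 [235.5 285.4] [75.3 55.3] -43.3 51.5 666
0.86 [604.8 401.9] [74.8 53. ] 80.2 51.9 1249
0.73 [623.7 190.7] [52.1 45.4] -4.5 114.6 514
0.62 [610.3   1.7] [66.3 44.6] 84.1 40.8 480
0.55 [325.7 193.6] [76.  52.6] 26.8 51.7 632
```

View pics/s9.png

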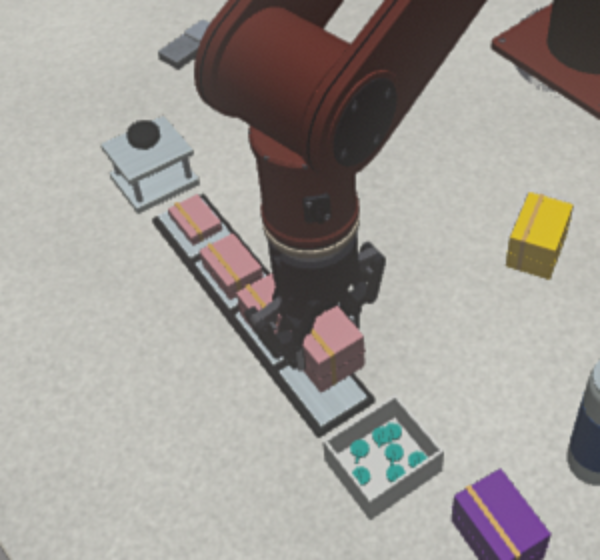

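d is held over plate 4 (332,348) and centred at about (623.7, 176). Lowering it 47 mm.

Emit:
carry_out(targets=[{"ax": 0, "ay": 0, "az": 0, "dx": 0, "dy": 0.018, "dz": 0, "gripper": 1}, {"ax": 0, "ay": 0, "az": 0, "dx": 0, "dy": 0.016, "dz": 0, "gripper": 1}, {"ax": 0, "ay": 0, "az": 0, "dx": 0, "dy": 0.008, "dz": 0, "gripper": 1}, {"ax": 0, "ay": 0, "az": 0, "dx": 0, "dy": 0.003, "dz": 0, "gripper": 1}, {"ax": 0, "ay": 0, "az": 0, "dx": 0, "dy": 0.002, "dz": 0, "gripper": 1}, {"ax": 0, "ay": 0, "az": 0, "dx": 0, "dy": 0, "dz": 0, "gripper": 1}, {"ax": 0, "ay": 0, "az": 0, "dx": 0, "dy": 0, "dz": 0, "gripper": 1}])

```text
clock: 28.38
ee_pos: [0.6232, 0.1757, 0.0259]
tcp_rot: [[0.996, 0.001, 0.084], [-0.084, 0.0, 0.996], [0.001, -1.0, 0.0]]
contact_force: [-0.4, 0.3, -2.0]
gripper_width: 0.0515
```

```bash
python3 see.py s10 4
```

```text
4 clock 28.38 from [623.2 175.7  25.9] psi -4.8 | ay -0.04 then dx 0.3 dz 0.6 mm, |.|=1 w 51.5 F [-0.4  0.3 -2. ] R22 [ 9.e-04 -1.e+00  3.e-04]
0.94 [623.4 182. ] [64.7 54.9] 83.4 69.2 501
0.87 [610.4   2.6] [64.7 45. ] 86.6 40.9 478
0.86 [326.1 193.9] [79.4 52.4] 27.3 51.6 634
0.84 [604.9 402.1] [74.4 52.7] 80.3 51.9 1234
0.68 [599.3 -85.8] [59.2 40.5] 85.8 29.7 345
0.66 [235.4 284.9] [73.8 55.6] -43.8 51.6 668
0.6 [620.9  87. ] [67.8 41.6] 82.8 52.7 359
```

Emit:
carry_out(targets=[{"ax": 0, "ay": 0, "az": 0, "dx": 0, "dy": 0.002, "dz": 0, "gripper": 1}, {"ax": 0, "ay": 0, "az": 0, "dx": 0, "dy": 0.001, "dz": 0, "gripper": 1}, {"ax": 0, "ay": 0, "az": 0, "dx": 0, "dy": 0, "dz": 0, "gripper": 1}, {"ax": 0, "ay": 0, "az": 0, "dx": 0, "dy": 0, "dz": 0, "gripper": -1}, {"ax": 0, "ay": 0, "az": 0, "dx": 0, "dy": 0, "dz": 0, "gripper": -1}, {"ax": 0, "ay": 0, "az": 0, "dx": 0, "dy": 0, "dz": 0, "gripper": -1}, {"ax": 0, "ay": 0, "az": 0, "dx": 0, "dy": 0, "dz": 0, "gripper": -1}, {"ax": 0, "ay": 0, "az": 0, "dx": 0, "dy": 0, "dz": 0, "gripper": -1}, {"ax": 0, "ay": 0, "az": 0, "dx": 0, "dy": -0.025, "dz": 0, "gripper": -1}, {"ax": 0, "ay": 0, "az": 0, "dx": 0, "dy": -0.035, "dz": 0, "gripper": -1}, {"ax": 0, "ay": 0, "az": 0, "dx": 0, "dy": -0.035, "dz": 0, "gripper": -1}, {"ax": 0, "ay": 0, "az": 0, "dx": 0, "dy": -0.03, "dz": 0, "gripper": -1}])

```text
clock: 29.98
ee_pos: [0.6231, 0.1757, 0.1489]
tcp_rot: [[0.996, 0.001, 0.084], [-0.084, 0.0, 0.996], [0.001, -1.0, 0.0]]
contact_force: [-0.1, -0.1, 0.3]
gripper_width: 0.0857
```

Emit:
carry_out(targets=[{"ax": 0, "ay": 0, "az": 0, "dx": -0.03, "dy": -0.02, "dz": 0, "gripper": -1}, {"ax": 0, "ay": 0, "az": 0, "dx": -0.04, "dy": 0, "dz": 0, "gripper": -1}, {"ax": 0, "ay": 0, "az": 0, "dx": -0.04, "dy": 0, "dz": 0, "gripper": -1}, {"ax": 0, "ay": 0, "az": 0, "dx": -0.04, "dy": 0, "dz": 0, "gripper": -1}, {"ax": 0, "ay": 0, "az": 0, "dx": -0.04, "dy": 0, "dz": 0, "gripper": -1}, {"ax": 0, "ay": 0, "az": 0, "dx": 0, "dy": 0, "dz": 0, "gripper": -1}, {"ax": 0, "ay": 0, "az": 0, "dx": 0, "dy": 0, "dz": 0, "gripper": -1}])

```text
clock: 30.85
ee_pos: [0.4344, 0.1918, 0.168]
tcp_rot: [[0.996, 0.002, 0.084], [-0.084, 0.0, 0.996], [0.002, -1.0, 0.0]]
contact_force: [0.5, -0.5, -0.1]
gripper_width: 0.0854
```

```bash
python3 see.py s11 4; python3 - <<'E'
from h import *
n="top"; p,d=imaging.read_camera(n); W=world(n,d)
for t in("mould_a","plate_1"):
  for r in spotter.trace(n,t):
    f=topfit(W,r["region"])
    if f[0][0]>550: print(t,*f)
cv2.imwrite("pics/t11.png",cv2.resize(p[120:260,150:420],None,fx=2.9,fy=2.9)[:,:,::-1])
E
```

```text
4 clock 30.85 from [434.4 191.8 168. ] psi -4.8 | ay -0.03 then dx 189.8 dz 0.4 mm, |.|=190 w 85.4 F [ 0.5 -0.5 -0.1] R22 [ 1.9e-03 -1.0e+00  5.0e-04]
0.84 [599.6 -85.1] [59.2 40.2] 84.9 29.8 334
0.81 [610.6   2.2] [64.7 44.2] 85.0 40.9 473
0.81 [616.4  88.3] [69.  48.2] 84.6 52.9 650
0.79 [604.4 403.1] [73.3 53.7] 80.4 51.9 1215
0.64 [325.7 193.6] [77.9 52.2] 26.6 51.6 641
0.62 [623.5 177. ] [75.1 52.3] 84.8 65.9 884
0.56 [234.8 284.9] [74.9 56. ] -44.3 51.5 675
mould_a [604.5 401.1] [74.9 52.4] 80.6 52.9 464
mould_a [623.3 175. ] [74.2 52.1] 84.8 66.6 472
mould_a [609.9   1.7] [61.3 44.1] 83.0 41.5 306
mould_a [616.   87.5] [67.9 47.7] 85.2 53.3 387
mould_a [599.4 -85.7] [55.7 40.6] 84.6 30.4 251
mould_a [607.5   1.9] [77.6 52.4] 84.2 14.0 130
plate_1 [601.4 -85.8] [78.1 56.1] 84.6 14.7 204
plate_1 [599.2 -85.9] [56. 41.] 85.5 30.4 255
plate_1 [606.7   0. ] [80.8 54.1] 88.7 13.7 126
plate_1 [607.4 117.8] [69. 35.] 35.3 15.1 39
```

View pics/t11.png

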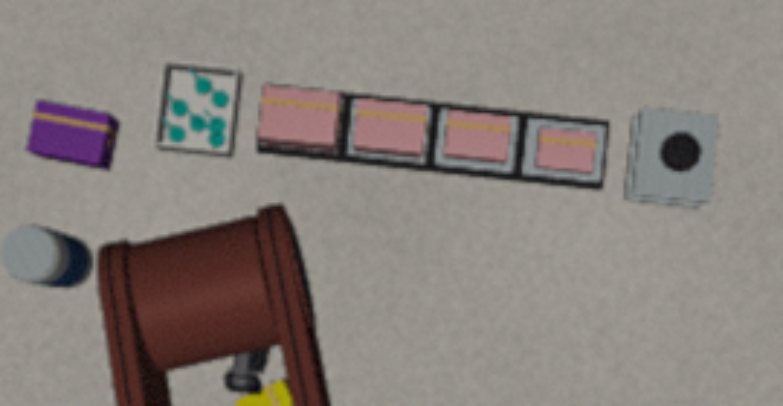

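View pics/s11.png

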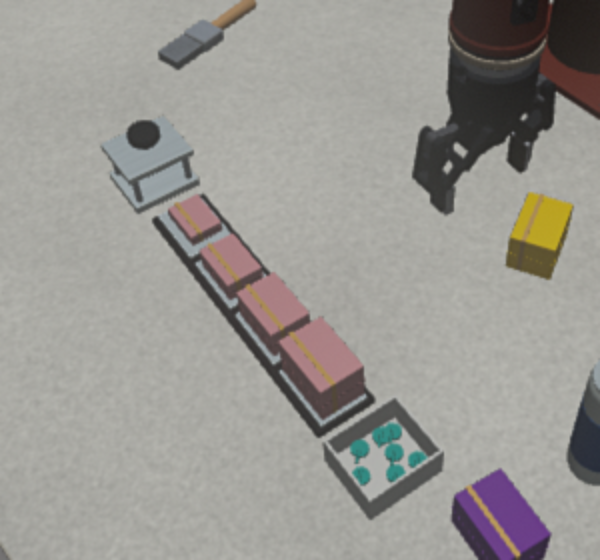

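All four are flat and within about 2 mm of their plate centres: a at crop (195,217), b (230,262), c (273,307) and d (322,358). The arm is clear of everything.

```bash
python3 -c "
from rig import manip
print(manip.sign_off())"
```

```text
the job is handed in; nothing more can be done
None
```

I put the four pink moulds on the rail's plates and handed the job in at about 31 s of robot time. Sign-off reports no verdict. The press is at the rail's -y end, so the order from the press is mould_a on plate_1, mould_b on plate_2, mould_c on plate_3 and mould_d on plate_4.

The last checks, from both cameras with the arm clear and the gripper open:

| Check | Result | Limit |
|---|---|---|
| Centre offset from plate | about 2 mm or less | 13 mm |
| Long side off the rail direction | within about 2° | about 15° (0.26 rad) |
| Top heights (a, b, c, d) | about 30, 41, 53 and 66 mm, each within 1 mm of plate top plus thickness, so they lie flat | underside within 3 mm |

- **Poor detections:** a few fits were off because they were partly hidden. Some, such as two low-confidence readings of mould_b while the arm was over it, caught only a sliver of the block. I did not use those.
- **Plate centres:** the plate centres behind the offsets come from measurements made before the moulds were placed. Most of each plate was covered afterwards.

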